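Lock a register frame onto the twin studs of a block-printing bed

TASK

Lock the metal register frame onto the printing bed: pick it up by its wooden grip, lower it so that both headed studs come up through the wide ends of its two keyholes and it lies flat on the bed, then slide it under the stud heads until its edge is fully against the bed's fence, and let go. The stud bar is clamped by hand and stands up to 12 mm to either side of the bed's centre, so feel for the studs gently: never push the sprung studs down to the bottom of their travel, never drive the frame hard into the bed or fence, and leave the other things on the table alone.

Things in the scene. Friction and masses are not known exactly. Their poses are not given: they have to be found in the camera images.
- bed: Plywood printing bed, fixed to the table, 190 (its x) x 264 (its y) x 20 mm high; origin at the centre of its underside, z up, top face at z = 20 mm. A dark wooden fence 12 mm high runs along its +x edge. Two dark lino blocks 3 mm high (76 x 30 mm, centred at x = 7, y = -48 and +48 mm) lie on top and fit in the frame's windows.
- bed_top (a point): Centre of the bed's top face. A flush stud bar crosses here along bed y and carries two steel studs at bed x = 0, 188 mm apart (nominal y = -94, +94 mm). The bar is clamped anywhere from -12 to +12 mm along bed y: both studs shift together, no turn, unmeasured. Stud: head 13 mm across, 1 mm chamfer, 4 mm thick, top 12.5 mm above the bed's top; shank 7 mm across, 8.5 mm long.
- fence (a point): Middle of the fence's inner face at bed x = +84 mm, y = 0, at the bed's top face. With the frame's origin over the bed's (plus the bar's shift in y) and not turned against it, the heads pass the wide keyhole ends and the frame lies flat, underside on the bed; from there it slides 14 mm in bed +x to meet the fence. Resting on the heads its underside is 12.5 mm over the bed or a little less.
- frame: Loose flat aluminium register frame, 140 (its x) x 232 (its y) x 6 mm thick, 0.3 to 0.45 kg, with two windows and a centre bar; origin at the centre of its underside, z up. Its x axis and the bed's are never more than 0.95 rad apart at the start, and must end parallel, so no half turn is needed.
- grip (a point): Centre of the frame's wooden grip block, 22 (frame x) x 50 (frame y) mm, standing on the centre bar from 6 to 46 mm above the underside, straight over the origin (this point: 26 mm up). Grasp it firmly across the 22 mm.
- keyhole (a point): One keyhole's wide end (on the underside, frame x = 0, y = +94 mm); its twin is at y = -94 mm. Each is a 16 mm square centred at x = 0, opening on its -x side into a slot 10.5 mm wide that ends at x = -19 mm.
- studs (a joint): How far both studs together are pressed down against their spring (m): 0 = fully up, 0.006 = bottomed. They begin to give at about 2 N and take about 2.5 N more per mm. Sliding the frame's underside over the heads under light pressure keeps them down; they spring up when both wide keyhole ends are over them.
- tube_a: Bystander, to be left alone: small aluminium paint tube lying flat, 110 x 34 x 18 mm. Origin at its middle on the table.
- tube_b: Bystander, to be left alone: small aluminium paint tube lying flat, 110 x 34 x 18 mm. Origin at its middle on the table.
- tube_c: Bystander, to be left alone: small aluminium paint tube lying flat, 110 x 34 x 18 mm. Origin at its middle on the table.
- tape: Bystander, to be left alone: cardboard-brown roll of tape lying flat, 100 mm across, 48 mm high. Origin at its middle on the table.
- jar: Bystander, to be left alone: ink jar, 60 mm across, 65 mm high. Origin at its middle on the table.
- brayer: Bystander, to be left alone: ink roller with a black 40 mm barrel and a wooden handle, lying down, about 160 mm long. Origin at its middle on the table.
- pot: Bystander, to be left alone: terracotta pot with pencils, 100 mm across, 150 mm high with the pencils. Origin at its middle on the table.

How it is judged:
By the outcome, as a careful person would: the job done as asked, in the order asked, and still so for the second after the job is handed in, with the robot touching nothing.
It also fails if it takes over 58 s, if anything falls off the work surface, if the arm or the gripper's body presses on something with over 40 N, if the wrist force passes 120 N, or if a joint passes its speed limit or range.

ROBOT

A 7-joint arm with a two-finger parallel gripper is mounted at the origin on the work surface. World frame = base frame: x ahead of the robot, y to its left, z up, the work surface at z = 0. Lengths are in m, angles in rad, forces in N, time in s.
With the tool pointing down it reaches from about 0.4 to 0.875 m from the base axis. Payload 19.3 kg.
Tool frame: the origin (TCP) lies midway between the tips of the shut fingers; the grasp point (between the pads) lies 19 mm behind it; z points along the fingers, y is the line along which they close (so a half turn about z gives the same grasp; the last joint's range is limited). The gripper opens to 85 mm and grips with 20 to 120 N. Pads are 22 mm wide; open, the fingers measure 114 mm over their backs; the gripper's body (76 mm by 85 mm) begins 54 mm behind the grasp point. The pads swing forward as they close: fully open they stand 13 mm farther back than shut.
Start: joints at [1.176, 0.521, -0.036, 1.599, 0.021, 1.021, -0.113], TCP at [0.199, -0.592, 0.231] pointing down, gripper open.
Joint ranges: [-2.91, 2.91], [-0.3, 2.13], [-1.5, 1.42], [0.17, 2.43], [-1.26, 4.41], [0.16, 1.93], [-2.52, 2.52]. Speed limits (rad/s): [1.89, 1.89, 2.39, 2.39, 3.01, 3.01, 3.01].

INTERFACE

Orientations are given as a unit quaternion [w, x, y, z].
In Python, from rig import status, imaging, order gives the robot as it stands.
- The arm moves only by the shell command python3 -m inch 'ROWS' [FORCE]. ROWS is JSON, a list of rows, each a list of 7 numbers: the shift along the world's x, y, z in units of 30 mm (1.0 is 30 mm), then the turn, a rotation vector about the world's x, y, z in units of 8 degrees (1.0 is 8 degrees), then the closure, from -1 (fully open) to 1 (shut). A call has 1 to 5 rows; each row is the pose to reach, as a shift and turn from the pose commanded when the call began; what a row does not reach only later rows make up. A row lasts 1/8 s, in which the tool goes at most 62.5 mm and 10.7 degrees, less where a joint would pass 70% of its speed; a pose out of reach is approached as far as the arm can. A call with a gripper value outside its range is refused whole. The fingers move at their own pace and stop on an object; FORCE is the grip in N (left out, the last holds). Time passes only in rows, so rows that repeat a pose let the fingers close. It gives the time, the measured TCP pose, the force, the opening and the grip force at its end, in the units of the state.
- status.state(): the state, without advancing time (a new reading comes with each control period).
- imaging.grab_frame(name): name is "scene" or "side" or "wrist"; returns the picture (420x560x3 uint8, red, green, blue); there is no depth.
- imaging.camera_model(name): a dict with "K" (3x3 intrinsics, pixels), "cam_to_world" (4x4, takes a point from camera to world coordinates). Camera axes: x right, y down, z forward; pixel columns grow to the right and rows downward; lengths in m; the calibration is good to about 2 mm. A picture is of the moment at which its call begins: read the wrist's pose just before it. camera_model takes no time and is no camera call; for the wrist camera it gives the pose at the moment of the call.
- order.hand_in(): hands the job in; it is judged then, once.
Trained networks look in the newest picture that a camera, given by its name, has taken for a name from the list of things; names that differ only in an ending like _2 or _b are one class to them, and where a whole thing is asked for, a point or a joint stands for the part that bears it (a point fixed in the world has none). Each returns a list of dicts, best first, with "p" (0 to 1); they miss things now and then, are a little off and sometimes report something else, mostly with a low value. They report only what shows in the picture. A call takes as long as a camera call.
- imaging.search_frame(label, camera): "centre" ([x, y, z] in m, in world coordinates, good to about 4 mm: the middle of the surface that is visible of it).
- imaging.regions_of(label, camera): "pixels" (420x560 bool, what is visible of it).
The state is a dict: "time_s": time; "q": joint angles; "qvel": joint speeds; "tau": joint torques, N m; "position": TCP position; "tcp_rot": TCP orientation; "wrist_force": force on the tool from outside, world axes, zero at the start; "wrist_torque": the same for the moment, N m; "gripper_width": opening from 0.0 (shut) to 1.0 (fully open); "grasp_force": force on a finger pad.
Only numpy, scipy, OpenCV 4.12 (cv2) and the standard library are available. Lean on these libraries where they do the work, as an engineer would, in place of code of your own. Each camera call takes 0.05 s, during which the arm holds its last target. There are 200 camera calls.

## Working session

There is one attempt and no reset: what is moved stays moved. The work goes in short steps, Python scripts to look and compute and a shell command to move; the robot and the scene stay as the last step left them, time stands still between calls to the robot, and variables do not carry over. Pictures are saved under pics/ and viewed, at most 10 in all, crops included, and the job is handed in when it is done.

```bash
mkdir -p pics; ls; cat > h.py <<'E'
import numpy as np,cv2
from rig import status,imaging,order
def save(cam,name):
    im=imaging.grab_frame(cam); cv2.imwrite(f'pics/{name}.png',im[:,:,::-1]); return im
def ray(cam,u,v,z,cm=None):
    c=cm or imaging.camera_model(cam); K=np.array(c['K']);T=np.array(c['cam_to_world'])
    d=T[:3,:3]@np.linalg.solve(K,[u,v,1]); o=T[:3,3]; return o+d*(z-o[2])/d[2]
def proj(cam,p,cm=None):
    c=cm or imaging.camera_model(cam); K=np.array(c['K']);T=np.linalg.inv(np.array(c['cam_to_world']))
    q=K@(T[:3,:3]@np.array(p)+T[:3,3]); return q[:2]/q[2]
E
python3 - <<'E'
from h import *
for c in ['scene','side']:
    save(c,c+'0')
    for l in ['frame','grip','bed','keyhole','studs','bed_top','fence']:
        try: print(c,l,[(np.round(d['centre'],3).tolist(),round(d['p'],2)) for d in imaging.search_frame(l,c)][:3])
        except Exception as e: print(c,l,e)
    print(np.round(imaging.camera_model(c)['cam_to_world'],3).tolist())
s=status.state();print(s['time_s'],s['tcp_rot'],s['gripper_width'],s['wrist_force'])
E
cd pics; python3 -c "
import cv2,numpy as np
a=[cv2.imread(x+'0.png') for x in ('scene','side')]
"
```

```text
pics
scene frame [([0.519, 0.205, 0.005], 0.78)]
scene grip [([0.52, 0.205, 0.006], 0.94), ([0.537, -0.187, 0.021], 0.52)]
scene bed [([0.539, -0.188, 0.022], 0.71)]
scene keyhole [([0.521, 0.205, 0.006], 0.97), ([0.539, -0.19, 0.022], 0.54), ([0.601, 0.004, 0.019], 0.54)]
scene studs [([0.542, -0.487, 0.021], 0.58)]
scene bed_top [([0.543, -0.191, 0.02], 0.91)]
scene fence [([0.54, -0.19, 0.018], 0.97), ([0.761, 0.071, 0.047], 0.59)]
[[-0.117, 0.629, -0.768, 1.633], [0.993, 0.065, -0.098, 0.118], [-0.012, -0.774, -0.633, 0.897], [0.0, 0.0, 0.0, 1.0]]
side frame [([0.502, 0.214, 0.005], 0.85)]
side grip [([0.502, 0.214, 0.006], 0.58), ([0.506, -0.169, 0.022], 0.55)]
side bed [([0.509, -0.165, 0.022], 0.75)]
side keyhole [([0.498, 0.213, 0.004], 0.71)]
side studs []
side bed_top [([0.506, -0.168, 0.023], 0.61)]
side fence [([0.508, -0.167, 0.019], 0.82)]
[[-0.89, -0.268, 0.368, 0.048], [-0.456, 0.54, -0.707, 1.101], [-0.009, -0.797, -0.603, 1.002], [0.0, 0.0, 0.0, 1.0]]
0.8 [-1.49007983e-06  9.86845198e-01  1.61668042e-01 -2.82446146e-06] 0.9993617705470491 [ 0.18606944 -0.36000245  0.13964656]
```

View pics/scene0.png

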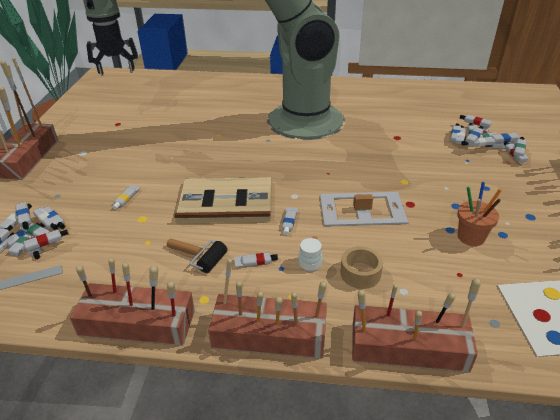

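View pics/side0.png

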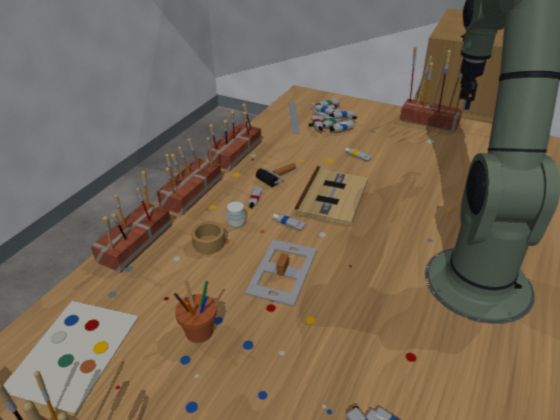

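The scene view shows the bed at about (225,200) with its fence on the camera side, and the frame at about (363,208) with its grip up. The brayer, tubes and jar lie between and in front of them. Next: the yaws from the masks.

```bash
cat >> h.py <<'E'
def rect(cam,label,z,which=0):
    m=imaging.regions_of(label,cam)
    m=m[which]['pixels'].astype(np.uint8)
    c=max(cv2.findContours(m,0,2)[0],key=cv2.contourArea)[:,0]
    cm=imaging.camera_model(cam)
    P=np.array([ray(cam,u,v,z,cm)[:2] for u,v in c])
    r=cv2.minAreaRect((P*1000).astype(np.float32)); return r,m
E
python3 - <<'E'
from h import *
for c in ['scene','side']:
    imaging.grab_frame(c)
    for l,z in [('frame',.006),('bed',.02)]:
        try:
            r,m=rect(c,l,z); print(c,l,r,m.sum())
        except Exception as e: print(e)
E
```

```text
scene frame ((516.363525390625, 202.80899047851562), (146.0862274169922, 233.80084228515625), 7.892317771911621) 1918
scene bed ((532.757080078125, -192.35504150390625), (211.75863647460938, 263.55914306640625), 7.538032531738281) 3997
list index out of range
side bed ((513.906982421875, -190.50198364257812), (199.0147247314453, 298.14288330078125), 7.45504903793335) 2705
```

```bash
python3 -m inch '[[1.5,1.2,0.4,0,0,1.2,-1],[3,2.6,0.8,0,0,2.4,-1],[4.5,4,1,0,0,3.6,-1],[6,5.5,1,0,0,4.8,-1],[7.5,7,1,0,0,6,-1]]'; python3 -m inch '[[1,1.5,0,0,0,1.2,-1],[1.3,3,0,0,0,2.4,-1],[1.3,4.5,0,0,0,3.6,-1],[1.3,6,0,0,0,3.9,-1],[1.3,6.5,0,0,0,3.9,-1]]'
python3 - <<'E'
from h import *
s=status.state();print(s['time_s'],s['position'],s['tcp_rot'],s['q'])
save('wrist','w1')
print(np.round(imaging.camera_model('wrist')['cam_to_world'],3).tolist())
for p in [(.525,-.19,.02),(.516,.203,.006)]: print(proj('wrist',p))
for l in ['bed','studs','bed_top','fence']: print(l,[(np.round(d['centre'],3).tolist(),round(d['p'],2)) for d in imaging.search_frame(l,'wrist')][:3])
E
```

```text
time_s: 1.72
position: [0.4241, -0.3825, 0.2616]
tcp_rot: [0.0, 0.834, 0.551, 0.0]
wrist_force: [0.4, -0.9, 0.1]
gripper_width: 1.003
grasp_force: 0.0
time_s: 2.35
position: [0.4619, -0.1867, 0.2616]
tcp_rot: [0.0, 0.656, 0.755, 0.0]
wrist_force: [0.2, 0.1, 0.6]
gripper_width: 1.002
grasp_force: 0.0
2.35 [ 0.46193773 -0.1866961   0.26161638] [1.50755958e-04 6.56215396e-01 7.54573595e-01 1.45570643e-04] [ 0.66675682  0.31743186 -0.50203552  1.87182283  0.17976329  0.99637972
  0.22689276]
[[0.99, 0.132, 0.041, 0.451], [0.138, -0.948, -0.286, -0.114], [0.001, 0.289, -0.957, 0.406], [0.0, 0.0, 0.0, 1.0]]
[327.17680715 186.61436985]
[ 389.25287707 -206.35035914]
bed [([0.514, -0.166, 0.019], 0.69), ([0.741, -0.186, 0.03], 0.53)]
studs [([0.507, -0.114, 0.036], 0.75), ([0.516, -0.166, 0.022], 0.3)]
bed_top [([0.513, -0.174, 0.018], 0.61), ([0.738, -0.182, 0.033], 0.36)]
fence [([0.514, -0.168, 0.021], 0.93)]
```

View pics/w1.png

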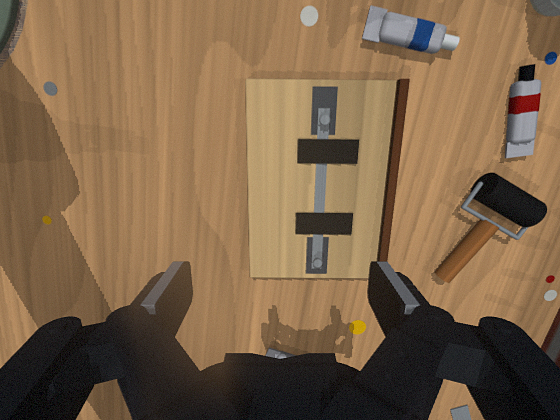

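The whole bed shows: corners (247,80), (251,278), fence along (402,80)-(384,278), studs near (324,118) and (318,262). I'll enlarge a crop to read pixels more precisely.

```bash
python3 - <<'E'
import cv2
a=cv2.imread('pics/w1.png')[65:290,235:415]
b=cv2.resize(a[5:75,70:110],None,fx=8,fy=8,interpolation=cv2.INTER_CUBIC)
c=cv2.resize(a[160:220,65:105],None,fx=8,fy=8,interpolation=cv2.INTER_CUBIC)
import numpy as np
c=cv2.copyMakeBorder(c,0,b.shape[0]-c.shape[0],0,0,cv2.BORDER_CONSTANT)
cv2.imwrite('pics/w1c.png',np.hstack([b,c]))
E
```

```text
(no output)
```

View pics/w1c.png

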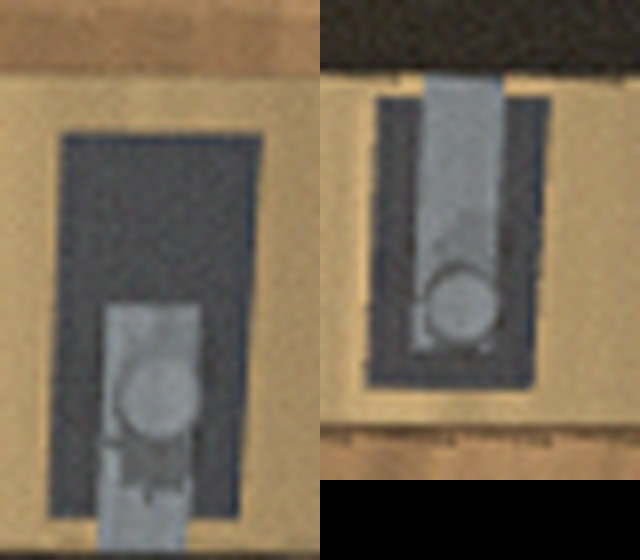

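Stud heads sit at (324.6,119.2) and (317.4,262.4); the bar is clearly shifted toward −y (downwards in the picture).

```bash
python3 - <<'E'
from h import *
c='wrist'
A=ray(c,324.6,119.2,.0325);B=ray(c,317.4,262.4,.0325)
print(A,B,(A+B)/2,np.linalg.norm(A-B)); d=A-B;print('yaw',np.degrees(np.arctan2(-d[0],d[1])))
# bed edges
imaging.grab_frame(c)
r,m=rect(c,'bed',.02);print(r)
cs=[ray(c,u,v,.02) for u,v in [(247,80),(251,278)]];print(cs)
d=cs[0]-cs[1];print(np.linalg.norm(d),np.degrees(np.arctan2(-d[0],d[1])))
E
python3 -m inch '[[0.3,2,-0.3,0,0,-0.3,-1],[0.6,4,-0.6,0,0,-0.6,-1],[0.9,6,-0.9,0,0,-0.9,-1],[1.2,8,-1,0,0,-1,-1],[1.5,10,-1,0,0,-1,-1]]'
python3 - <<'E'
from h import *
s=status.state();print(s['time_s'],s['position'],s['tcp_rot'],s['q'])
save('wrist','w2')
print(proj('wrist',(.516,.203,.006)))
r,m=rect('wrist','frame',.006);print(r,m.sum())
for l in ['frame','grip','keyhole']: print(l,[(np.round(d['centre'],3).tolist(),round(d['p'],2)) for d in imaging.search_frame(l,'wrist')][:3])
E
```

```text
[ 0.50439841 -0.11173209  0.0325    ] [ 0.52773883 -0.29816217  0.0325    ] [ 0.51606862 -0.20494713  0.0325    ] 0.1878854706568869
yaw 7.136110376556497
((517.8289794921875, -193.291015625), (197.73291015625, 265.6206359863281), 7.666141033172607)
[array([ 0.40706441, -0.0796967 ,  0.02      ]), array([ 0.43968489, -0.34105588,  0.02      ])]
0.2633870122187757 7.114349888163615
time_s: 3.32
position: [0.5072, 0.1121, 0.231]
tcp_rot: [-0.0, 0.709, 0.705, -0.0]
wrist_force: [0.8, -1.0, 0.3]
gripper_width: 0.997
grasp_force: 0.0
3.325 [0.50721425 0.11212796 0.23097698] [-6.33329043e-06  7.08963917e-01  7.05244730e-01 -1.89525470e-04] [ 0.10304475  0.40068072 -0.56723993  1.85469794  0.25882771  0.96014333
 -0.583484  ]
[287.55841661 111.30602941]
((507.4104919433594, 208.06040954589844), (141.03561401367188, 230.83343505859375), 8.856654167175293) 14871
frame []
grip [([0.505, 0.206, 0.008], 0.69)]
keyhole []
```

View pics/w2.png

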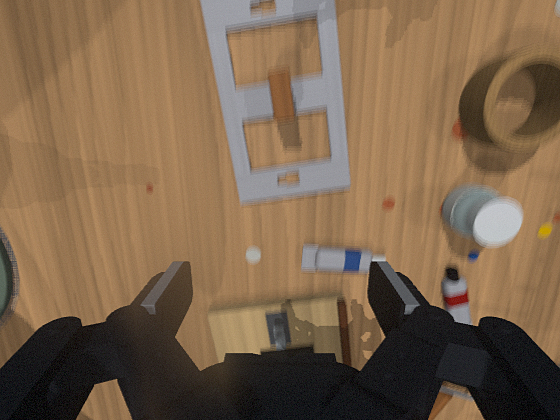

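The frame shows large at the top, edge corners (240,204) and (350,188), grip at (282,95), top cut off slightly. I'll move forward and align yaw, then re-measure.

```bash
python3 -m inch '[[0,0.7,0,0,0,0.6,-1],[0,1.4,0,0,0,1.14,-1],[0,1.4,0,0,0,1.14,-1],[0,1.4,0,0,0,1.14,-1]]'
python3 - <<'E'
from h import *
s=status.state();print(s['time_s'],s['position'],s['tcp_rot'])
save('wrist','w3')
r,m=rect('wrist','frame',.006);print(r,m.sum())
r,m=rect('wrist','grip',.046);print(r,m.sum())
for l in ['frame','grip','keyhole']: print(l,[(np.round(d['centre'],3).tolist(),round(d['p'],2)) for d in imaging.search_frame(l,'wrist')][:3])
E
```

```text
time_s: 4.08
position: [0.5068, 0.1529, 0.2312]
tcp_rot: [0.0, 0.65, 0.76, -0.0]
wrist_force: [0.2, -0.9, 0.3]
gripper_width: 1.0
grasp_force: 0.0
4.075 [0.50683584 0.15285839 0.23121744] [ 1.64469336e-05  6.50008838e-01  7.59926634e-01 -1.47581029e-04]
((507.96612548828125, 202.26077270507812), (141.40731811523438, 234.2451171875), 8.23009204864502) 15184
((506.92877197265625, 205.57565307617188), (127.2425308227539, 208.8855438232422), 8.366410255432129) 15484
frame [([0.506, 0.212, 0.003], 0.74)]
grip [([0.506, 0.214, 0.007], 0.75)]
keyhole [([0.508, 0.211, 0.003], 0.89), ([0.582, 0.004, 0.015], 0.72)]
```

View pics/w3.png

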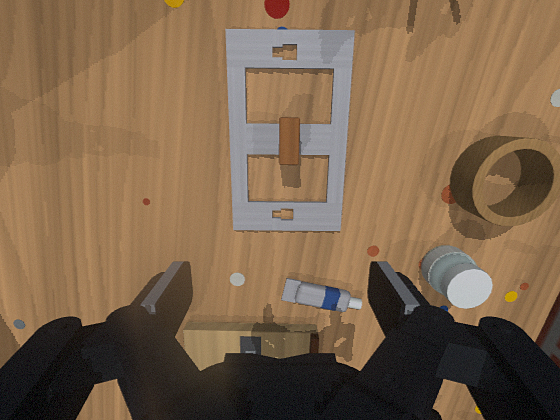

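```bash
python3 - <<'E'
from h import *
im=cv2.imread('pics/w3.png'); g=cv2.cvtColor(im,cv2.COLOR_BGR2GRAY)
pts=np.array([[226,29],[354,30],[341,231],[233,231]],np.float32).reshape(-1,1,2)
q=cv2.cornerSubPix(g,pts.copy(),(4,4),(-1,-1),(3,50,.01))[:,0];print(q)
for pp in (q,pts[:,0]):
    P=np.array([ray('wrist',u,v,.006)[:2] for u,v in pp]);print(np.round(P,4).tolist(),P.mean(0),[round(float(np.linalg.norm(P[i]-P[i-1])),4) for i in range(4)])
    d=(P[0]+P[1]-P[2]-P[3]);print(np.degrees(np.arctan2(-d[0],d[1])))
    e=P[1]+P[2]-P[0]-P[3];print(np.degrees(np.arctan2(e[1],e[0])))
K=[ray('wrist',u,v,.006) for u,v in [(292,51),(288.5,214)]];print(K,(K[0]+K[1])/2,np.linalg.norm(K[0]-K[1]))
E
```

```text
[[224.75107   28.348902]
 [354.2007    30.314215]
 [339.2487   231.33348 ]
 [232.81999  229.56235 ]]
[[0.4216, 0.3083], [0.561, 0.3281], [0.5942, 0.0967], [0.4558, 0.0776]] [0.50813129 0.20267626] [0.2332, 0.1409, 0.2338, 0.1397]
8.294359107101828
7.968252282049897
[[0.423, 0.3079], [0.5607, 0.3284], [0.5964, 0.0975], [0.4562, 0.0756]] [0.50906879 0.20234965] [0.2346, 0.1393, 0.2337, 0.1418]
8.459119610898584
8.664823069813876
[array([0.49745813, 0.29767967, 0.006     ]), array([0.52442392, 0.10998627, 0.006     ])] [0.51094103 0.20383297 0.006     ] 0.1896205828825787
```

```bash
python3 -m inch '[[0.04,1,-1,0,0,-0.09,-1],[0.04,1.67,-2.5,0,0,-0.09,-1],[0.04,1.67,-4.2,0,0,-0.09,-1],[0.04,1.67,-5.8,0,0,-0.09,-1],[0.04,1.67,-6.5,0,0,-0.09,-1]]'; python3 -m inch '[[0,0,-0.4,0,0,0,-1],[0,0,-0.75,0,0,0,-1],[0,0,-0.75,0,0,0,-1]]'
python3 - <<'E'
from h import *
s=status.state();print(s['position'],s['tcp_rot'],s['wrist_force'])
save('wrist','w4')
E
```

```text
time_s: 5.0
position: [0.5069, 0.2026, 0.0338]
tcp_rot: [-0.001, 0.655, 0.756, -0.001]
wrist_force: [-0.2, 0.0, -0.3]
gripper_width: 1.003
grasp_force: 0.0
time_s: 5.38
position: [0.5081, 0.2032, 0.0138]
tcp_rot: [0.0, 0.655, 0.756, -0.0]
wrist_force: [-1.0, -0.0, 0.0]
gripper_width: 1.003
grasp_force: 0.0
[0.50807255 0.20315447 0.01378757] [ 2.41653000e-05  6.54723943e-01  7.55868082e-01 -2.63099804e-05] [-0.98746863 -0.01899198  0.00958918]
```

View pics/w4.png

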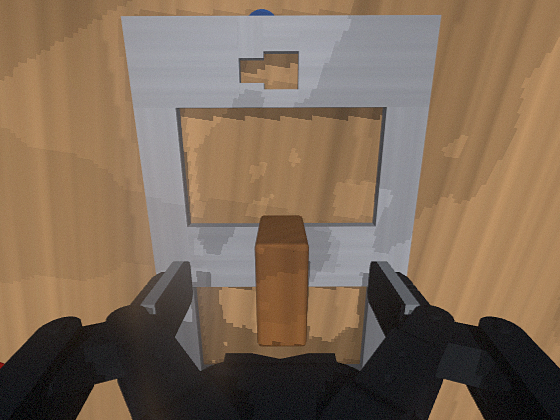

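The grip stands between the fingers at (282,280), well centred and parallel. Close.

```bash
python3 -m inch '[[0,0,0,0,0,0,1],[0,0,0,0,0,0,1],[0,0,0,0,0,0,1],[0,0,0,0,0,0,1],[0,0,0,0,0,0,1]]' 90; python3 -m inch '[[0,0,0.3,0,0,0,1],[0,0,1,0,0,0,1],[0,0,2,0,0,0,1],[0,0,3,0,0,0,1],[0,0,3,0,0,0,1]]'
python3 - <<'E'
from h import *
s=status.state();print(s['position'],s['tcp_rot'],s['wrist_force'],s['wrist_torque'])
save('wrist','w5')
E
```

```text
time_s: 6.05
position: [0.5083, 0.2033, 0.0143]
tcp_rot: [0.0, 0.655, 0.756, 0.0]
wrist_force: [-1.4, -1.1, 7.6]
gripper_width: 0.246
grasp_force: 89.6
time_s: 6.68
position: [0.5089, 0.2034, 0.1057]
tcp_rot: [0.001, 0.655, 0.756, 0.001]
wrist_force: [-0.3, -0.1, -3.1]
gripper_width: 0.246
grasp_force: 88.6
[0.50890738 0.20343337 0.10573771] [7.50644107e-04 6.54810673e-01 7.55791381e-01 1.34472766e-03] [-0.28275394 -0.06348773 -3.06758142] [ 0.00618669  0.00066464 -0.01987015]
```

View pics/w5.png

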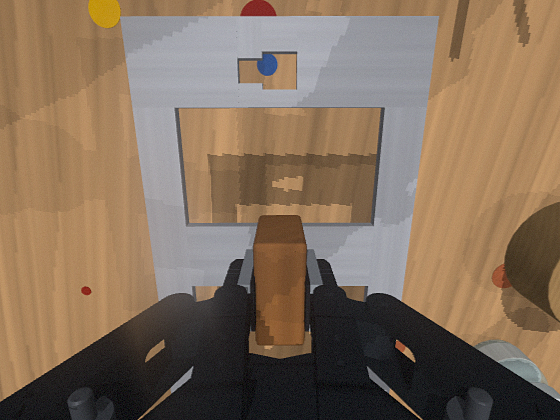

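Lifted; frame still square in the hand, far corners (122,16), (438,16), keyhole square u 263–297, v 52–89. Work out the in-hand offset and the move.

```bash
python3 - <<'E'
from h import *
from scipy.spatial.transform import Rotation as R
s=status.state(); p=np.array(s['position']); w,x,y,z=s['tcp_rot']; M=R.from_quat([x,y,z,w]).as_matrix()
print('tool y yaw',np.degrees(np.arctan2(M[1,1],M[0,1])),'z axis',M[:,2])
zt=p[2]-.0142+.006
F={(-70,116):(122,16),(70,116):(438.5,16),(8,102):(297,51.5),(8,86):(297,89.5),(-8,86):(263.5,89.5)}
for (fx,fy),(u,v) in F.items():
    q=ray('wrist',u,v,zt)-p; c=M.T@q   # tool coords
    print((fx,fy),np.round(c*1000,1))
E
```

```text
tool y yaw 8.188043976309888 z axis [ 1.22485860e-03  2.46825100e-04 -9.99999219e-01]
(-70, 116) [116.7 -70.6   8.1]
(70, 116) [116.7  70.    8.3]
(8, 102) [102.4   7.3   8.2]
(8, 86) [86.2  7.6  8.2]
(-8, 86) [86.2 -8.3  8.2]
```

```bash
python3 -m inch '[[0.05,-1.2,0,0,0,-0.13,1],[0.1,-3,0,0,0,-0.13,1],[0.15,-5,0,0,0,-0.13,1],[0.2,-7,0,0,0,-0.13,1],[0.25,-9,0,0,0,-0.13,1]]'; python3 -m inch '[[0,-2,0,0,0,0,1],[0,-3.8,0,0,0,0,1],[0,-4.62,0,0,0,0,1],[0,-4.62,0,0,0,0,1],[0,-4.62,0,0,0,0,1]]'
cat > chk.py <<'E'
from h import *
from scipy.spatial.transform import Rotation as R
s=status.state(); p=np.array(s['position']); w,x,y,z=s['tcp_rot']; M=R.from_quat([x,y,z,w]).as_matrix()
yaw=np.degrees(np.arctan2(M[1,1],M[0,1]))
c,sn=np.cos(np.radians(7.12)),np.sin(np.radians(7.12))
d=(p[:2]-[.5164,-.2053])*1000
print(s['time_s'],'p',np.round(p*1000,1),'yaw',round(yaw,2),'bedxy err mm',round(c*d[0]+sn*d[1],2),round(-sn*d[0]+c*d[1],2),'tiltz',np.round(M[:2,2],4),'F',np.round(s['wrist_force'],1),'T',np.round(s['wrist_torque'],3),'under-over-bed',round(p[2]*1000-14.2-20,1))
E
python3 chk.py
python3 - <<'E'
from h import *
save('wrist','w6')
E
```

```text
time_s: 7.35
position: [0.5147, -0.0687, 0.1027]
tcp_rot: [-0.001, 0.661, 0.75, -0.0]
wrist_force: [1.4, 0.8, -4.4]
gripper_width: 0.247
grasp_force: 88.4
time_s: 7.98
position: [0.5152, -0.2045, 0.103]
tcp_rot: [-0.001, 0.661, 0.75, -0.0]
wrist_force: [0.4, 0.5, -3.2]
gripper_width: 0.245
grasp_force: 88.4
7.975 p [ 515.2 -204.5  103. ] yaw 7.21 bedxy err mm -1.13 0.99 tiltz [-0.0011  0.001 ] F [ 0.4  0.5 -3.2] T [ 0.058 -0.014 -0.012] under-over-bed 68.8
```

View pics/w6.png

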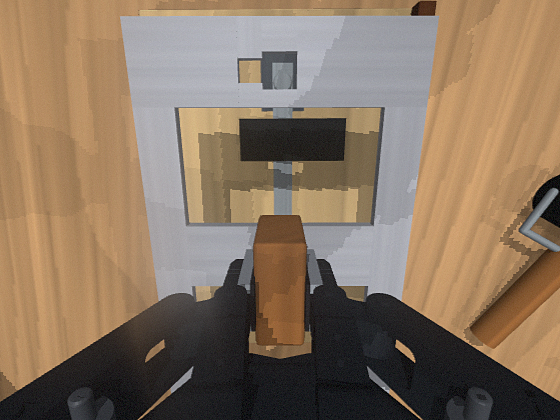

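The far keyhole (280,70) shows the stud bar beneath. Correct ~1 mm and descend to just above the heads.

```bash
python3 -m inch '[[0.04,-0.03,-0.6,0,0,-0.01,1],[0.04,-0.03,-1.2,0,0,-0.01,1],[0.04,-0.03,-1.7,0,0,-0.01,1],[0.04,-0.03,-1.75,0,0,-0.01,1],[0.04,-0.03,-1.75,0,0,-0.01,1]]'; python3 chk.py
python3 - <<'E'
from h import *
im=save('wrist','w7')
cv2.imwrite('pics/w7c.png',cv2.resize(im[0:250,100:460,::-1],None,fx=2.2,fy=2.2,interpolation=cv2.INTER_CUBIC))
E
```

```text
time_s: 8.65
position: [0.5168, -0.2062, 0.0513]
tcp_rot: [-0.0, 0.662, 0.75, 0.0]
wrist_force: [0.1, 0.7, -3.0]
gripper_width: 0.238
grasp_force: 88.4
8.65 p [ 516.8 -206.2   51.3] yaw 7.1 bedxy err mm 0.33 -0.95 tiltz [0.     0.0001] F [ 0.1  0.7 -3. ] T [ 0.034 -0.042 -0.008] under-over-bed 17.1
```

View pics/w7c.png

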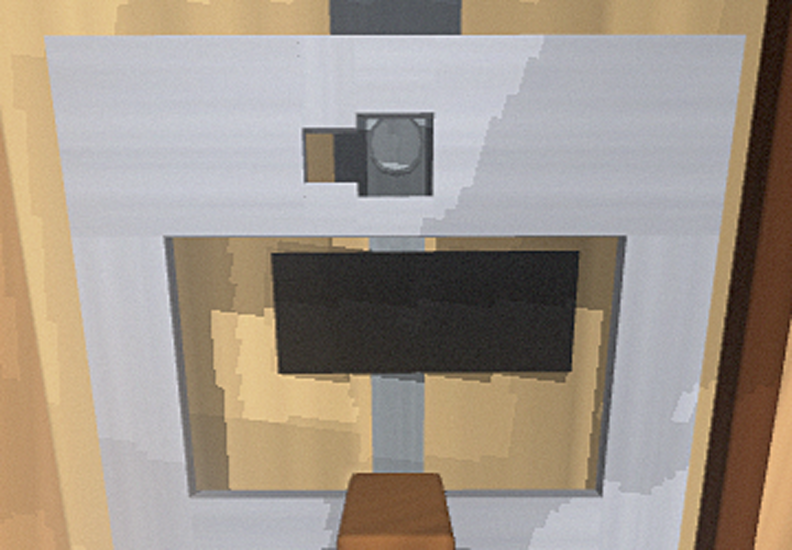

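The stud head is visible through the keyhole at crop (396,143) against the square at u 357–434, v 113–196: sideways well centred. Compute the remaining offset.

```bash
python3 chk.py; python3 - <<'E'
from h import *
s=status.state();p=np.array(s['position'])
f=lambda u,v:(100+(u+.5)/2.2-.5,(v+.5)/2.2-.5)
zt=p[2]-.0142+.006
c,sn=np.cos(np.radians(7.12)),np.sin(np.radians(7.12))
tob=lambda q:np.round(np.array([c*q[0]+sn*q[1],-sn*q[0]+c*q[1]])*1000,2)
H=[tob(ray('wrist',*f(*q),.0325)) for q in [(370,143),(422,143),(396,116),(396,169)]]
S=[tob(ray('wrist',*f(*q),zt)) for q in [(357,113),(434,113),(434,196),(358,196)]]
print(H,np.mean(H,0));print(S,np.mean(S,0));print('head-hole',np.mean(H,0)-np.mean(S,0))
E
```

```text
8.7 p [ 517.  -206.4   51.6] yaw 7.09 bedxy err mm 0.44 -1.12 tiltz [ 0.0005 -0.0002] F [-0.2 -0.5 -3.4] T [-0.012  0.021  0.043] under-over-bed 17.4
[array([ 481.02, -170.25]), array([ 492.75, -170.26]), array([ 486.89, -164.76]), array([ 486.88, -175.66])] [ 486.885  -170.2325]
[array([ 478.77, -166.25]), array([ 494.79, -166.27]), array([ 495.04, -182.36]), array([ 478.69, -182.34])] [ 486.8225 -174.305 ]
head-hole [0.0625 4.0725]
```

Close up, the head is ~4 mm further along bed +y than the hole (the first picture was taken with the arm still settling). Shift, then feel down to about 2 mm below head-top level.

```bash
python3 -m inch '[[-0.02,0.13,0,0,0,0,1],[-0.02,0.13,-0.08,0,0,0,1],[-0.02,0.13,-0.15,0,0,0,1],[-0.02,0.13,-0.15,0,0,0,1]]'; python3 chk.py; python3 -m inch '[[0,0,-0.03,0,0,0,1],[0,0,-0.06,0,0,0,1],[0,0,-0.06,0,0,0,1],[0,0,-0.06,0,0,0,1]]'; python3 chk.py
```

```text
time_s: 9.2
position: [0.516, -0.2024, 0.0466]
tcp_rot: [-0.0, 0.662, 0.749, -0.0]
wrist_force: [0.6, -0.3, -3.3]
gripper_width: 0.248
grasp_force: 88.4
9.2 p [ 516.  -202.4   46.6] yaw 7.09 bedxy err mm -0.03 2.89 tiltz [-0.0003  0.0001] F [ 0.6 -0.3 -3.3] T [0.006 0.016 0.007] under-over-bed 12.4
time_s: 9.7
position: [0.5161, -0.2024, 0.045]
tcp_rot: [-0.0, 0.662, 0.749, -0.0]
wrist_force: [0.4, -0.2, -3.8]
gripper_width: 0.242
grasp_force: 88.4
9.7 p [ 516.1 -202.4   45. ] yaw 7.09 bedxy err mm 0.09 2.89 tiltz [-0.  0.] F [ 0.4 -0.2 -3.8] T [ 0.021  0.016 -0.018] under-over-bed 10.8
```

No contact at 10.8 mm; keep going.

```bash
python3 -m inch '[[0,0,-0.03,0,0,0,1],[0,0,-0.07,0,0,0,1],[0,0,-0.07,0,0,0,1],[0,0,-0.07,0,0,0,1]]'; python3 chk.py;
```

```text
time_s: 10.2
position: [0.5161, -0.2024, 0.0429]
tcp_rot: [-0.0, 0.662, 0.749, -0.0]
wrist_force: [0.5, -0.1, -3.3]
gripper_width: 0.248
grasp_force: 88.4
10.2 p [ 516.1 -202.4   42.9] yaw 7.09 bedxy err mm 0.08 2.89 tiltz [-0.  0.] F [ 0.5 -0.1 -3.3] T [-0.006  0.008  0.036] under-over-bed 8.7
```

```bash
python3 -m inch '[[0,0,-0.05,0,0,0,1],[0,0,-0.1,0,0,0,1],[0,0,-0.14,0,0,0,1],[0,0,-0.14,0,0,0,1]]'; python3 chk.py; python3 -m inch '[[0,0,-0.03,0,0,0,1],[0,0,-0.06,0,0,0,1],[0,0,-0.08,0,0,0,1],[0,0,-0.08,0,0,0,1]]';python3 chk.py
```

```text
time_s: 10.7
position: [0.516, -0.2024, 0.0386]
tcp_rot: [-0.0, 0.662, 0.749, -0.0]
wrist_force: [0.2, 0.0, -4.0]
gripper_width: 0.241
grasp_force: 88.4
10.7 p [ 516.  -202.4   38.6] yaw 7.09 bedxy err mm 0.01 2.93 tiltz [-0.0002  0.0001] F [ 0.2  0.  -4. ] T [ 0.035 -0.011 -0.007] under-over-bed 4.4
time_s: 11.2
position: [0.5161, -0.2024, 0.0362]
tcp_rot: [-0.0, 0.662, 0.749, -0.0]
wrist_force: [0.0, -0.5, -3.7]
gripper_width: 0.242
grasp_force: 88.4
11.2 p [ 516.1 -202.4   36.2] yaw 7.09 bedxy err mm 0.02 2.92 tiltz [-0.0001  0.    ] F [ 0.  -0.5 -3.7] T [-0.025 -0.013  0.039] under-over-bed 2.0
```

```bash
python3 -m inch '[[0,0,-0.02,0,0,0,1],[0,0,-0.04,0,0,0,1],[0,0,-0.04,0,0,0,1],[0,0,-0.04,0,0,0,1]]'; python3 chk.py; python3 -m inch '[[0,0,-0.015,0,0,0,1],[0,0,-0.025,0,0,0,1],[0,0,-0.025,0,0,0,1],[0,0,-0.025,0,0,0,1]]';python3 chk.py
```

```text
time_s: 11.7
position: [0.5161, -0.2025, 0.0351]
tcp_rot: [-0.0, 0.662, 0.749, -0.0]
wrist_force: [-0.4, 0.2, -3.0]
gripper_width: 0.24
grasp_force: 88.4
11.7 p [ 516.1 -202.5   35.1] yaw 7.08 bedxy err mm 0.06 2.86 tiltz [-0.  0.] F [-0.4  0.2 -3. ] T [ 0.02  -0.017  0.023] under-over-bed 0.9
time_s: 12.2
position: [0.5161, -0.2024, 0.0343]
tcp_rot: [-0.0, 0.662, 0.749, -0.0]
wrist_force: [0.5, -0.7, -3.6]
gripper_width: 0.241
grasp_force: 88.6
12.2 p [ 516.1 -202.4   34.3] yaw 7.08 bedxy err mm 0.04 2.9 tiltz [-0.0001  0.    ] F [ 0.5 -0.7 -3.6] T [-0.004 -0.009  0.049] under-over-bed 0.1
```

```bash
python3 -m inch '[[0,0,-0.01,0,0,0,1],[0,0,-0.015,0,0,0,1],[0,0,-0.015,0,0,0,1]]'; python3 chk.py; python3 -m inch '[[0,0,-0.01,0,0,0,1],[0,0,-0.015,0,0,0,1],[0,0,-0.015,0,0,0,1]]';python3 chk.py
```

```text
time_s: 12.58
position: [0.5162, -0.2025, 0.0343]
tcp_rot: [0.0, 0.662, 0.749, -0.0]
wrist_force: [-2.3, 1.1, 6.2]
gripper_width: 0.244
grasp_force: 89.9
12.575 p [ 516.2 -202.5   34.3] yaw 7.08 bedxy err mm 0.1 2.83 tiltz [ 0.0001 -0.0003] F [-2.3  1.1  6.2] T [ 0.225  0.621 -0.005] under-over-bed 0.1
time_s: 12.95
position: [0.5161, -0.2025, 0.0342]
tcp_rot: [0.0, 0.662, 0.749, -0.0]
wrist_force: [-6.8, 2.1, 17.0]
gripper_width: 0.244
grasp_force: 91.2
12.95 p [ 516.1 -202.5   34.2] yaw 7.08 bedxy err mm 0.1 2.86 tiltz [ 0.0001 -0.0006] F [-6.8  2.1 17. ] T [0.399 1.285 0.017] under-over-bed 0.0
```

Flat on the bed (z 34.2 as expected, contact). Unload slightly and slide 12 mm along bed +x.

```bash
python3 -m inch '[[0,0,0.02,0,0,0,1],[0.1,0.012,0.022,0,0,0,1],[0.2,0.025,0.022,0,0,0,1],[0.3,0.037,0.022,0,0,0,1],[0.3,0.037,0.022,0,0,0,1]]'; python3 chk.py; python3 -m inch '[[0.05,0.006,0,0,0,0,1],[0.1,0.012,0,0,0,0,1],[0.1,0.012,0,0,0,0,1]]';python3 chk.py
```

```text
time_s: 13.58
position: [0.5253, -0.2015, 0.0343]
tcp_rot: [0.0, 0.662, 0.749, -0.0]
wrist_force: [-2.0, -0.8, 4.2]
gripper_width: 0.242
grasp_force: 89.5
13.575 p [ 525.3 -201.5   34.3] yaw 7.08 bedxy err mm 9.27 2.63 tiltz [ 0.0001 -0.0003] F [-2.  -0.8  4.2] T [-0.197  0.427  0.017] under-over-bed 0.1
time_s: 13.95
position: [0.5278, -0.2012, 0.0342]
tcp_rot: [-0.0, 0.662, 0.749, -0.0]
wrist_force: [-5.1, -0.2, 7.7]
gripper_width: 0.24
grasp_force: 90.0
13.95 p [ 527.8 -201.2   34.2] yaw 7.07 bedxy err mm 11.82 2.64 tiltz [-0.0006 -0.0004] F [-5.1 -0.2  7.7] T [-0.134  0.942 -0.012] under-over-bed 0.0
```

```bash
python3 -m inch '[[0.03,0.004,0.006,0,0,0,1],[0.04,0.005,0.006,0,0,0,1],[0.04,0.005,0.006,0,0,0,1]]'; python3 chk.py; python3 -m inch '[[0.015,0.002,0,0,0,0,1],[0.025,0.003,0,0,0,0,1],[0.025,0.003,0,0,0,0,1]]';python3 chk.py
```

```text
time_s: 14.32
position: [0.5292, -0.2009, 0.0342]
tcp_rot: [-0.0, 0.662, 0.749, -0.0]
wrist_force: [-4.0, -0.8, 4.1]
gripper_width: 0.247
grasp_force: 89.5
14.325 p [ 529.2 -200.9   34.2] yaw 7.08 bedxy err mm 13.24 2.8 tiltz [-0.0003 -0.0001] F [-4.  -0.8  4.1] T [-0.196  0.659 -0.02 ] under-over-bed 0.0
time_s: 14.7
position: [0.5301, -0.2007, 0.0343]
tcp_rot: [0.0, 0.662, 0.749, 0.0]
wrist_force: [-3.3, -1.5, 2.1]
gripper_width: 0.24
grasp_force: 89.3
14.7 p [ 530.1 -200.7   34.3] yaw 7.09 bedxy err mm 14.17 2.83 tiltz [ 0. -0.] F [-3.3 -1.5  2.1] T [-0.131  0.616 -0.012] under-over-bed 0.1
```

```bash
python3 -m inch '[[0.01,0.001,0,0,0,0,1],[0.02,0.0025,0,0,0,0,1],[0.02,0.0025,0,0,0,0,1]]'; python3 chk.py; python3 -m inch '[[0.01,0.001,0,0,0,0,1],[0.02,0.0025,0,0,0,0,1],[0.02,0.0025,0,0,0,0,1]]';python3 chk.py
```

```text
time_s: 15.08
position: [0.5304, -0.2007, 0.0342]
tcp_rot: [-0.0, 0.662, 0.749, -0.0]
wrist_force: [-4.8, -0.6, 4.5]
gripper_width: 0.245
grasp_force: 89.6
15.075 p [ 530.4 -200.7   34.2] yaw 7.09 bedxy err mm 14.47 2.85 tiltz [-0.0005 -0.0001] F [-4.8 -0.6  4.5] T [-0.165  0.925 -0.015] under-over-bed 0.0
time_s: 15.45
position: [0.5306, -0.2008, 0.0343]
tcp_rot: [-0.0, 0.662, 0.749, -0.001]
wrist_force: [-7.8, -1.0, 7.0]
gripper_width: 0.243
grasp_force: 90.0
15.45 p [ 530.6 -200.8   34.3] yaw 7.09 bedxy err mm 14.68 2.72 tiltz [-0.0012 -0.0003] F [-7.8 -1.   7. ] T [-0.222  1.452  0.189] under-over-bed 0.1
```

```bash
python3 -m inch '[[0.01,0.001,0,0,0,0,1],[0.025,0.003,0,0,0,0,1],[0.025,0.003,0,0,0,0,1]]'; python3 chk.py; python3 -m inch '[[0.01,0.001,0,0,0,0,1],[0.02,0.0025,0,0,0,0,1],[0.02,0.0025,0,0,0,0,1]]';python3 chk.py
```

```text
time_s: 15.82
position: [0.5308, -0.2009, 0.0342]
tcp_rot: [-0.001, 0.662, 0.749, -0.001]
wrist_force: [-12.2, -2.7, 9.9]
gripper_width: 0.245
grasp_force: 90.6
15.825 p [ 530.8 -200.9   34.2] yaw 7.09 bedxy err mm 14.89 2.62 tiltz [-0.0023 -0.0006] F [-12.2  -2.7   9.9] T [-0.202  2.061  0.395] under-over-bed 0.0
time_s: 16.2
position: [0.531, -0.2009, 0.0342]
tcp_rot: [-0.001, 0.662, 0.749, -0.001]
wrist_force: [-15.2, -2.6, 14.0]
gripper_width: 0.244
grasp_force: 91.0
16.2 p [ 531.  -200.9   34.2] yaw 7.09 bedxy err mm 15.02 2.52 tiltz [-0.0031 -0.0009] F [-15.2  -2.6  14. ] T [-0.32   2.599  0.478] under-over-bed 0.0
```

Against the fence, with the +y end loaded a bit more; turn a hair to even it out, and relieve the down force.

```bash
python3 -m inch '[[0,0,0.008,0,0,0.02,1],[0,0,0.008,0,0,0.03,1],[0,0,0.008,0,0,0.03,1]]'; python3 chk.py; python3 -m inch '[[0.01,0.001,0,0,0,0.01,1],[0.01,0.001,0,0,0,0.03,1],[0.01,0.001,0,0,0,0.03,1]]';python3 chk.py
python3 - <<'E'
from h import *
imaging.grab_frame('wrist');
im=save('wrist','w8')
g=im.astype(int)
for v in (25,60,100,150,200): print(v,[tuple(im[v,u]) for u in range(410,450,4)])
E
```

```text
time_s: 16.58
position: [0.5311, -0.2009, 0.0343]
tcp_rot: [-0.001, 0.661, 0.751, -0.001]
wrist_force: [-13.0, -3.1, 8.7]
gripper_width: 0.244
grasp_force: 90.1
16.575 p [ 531.1 -200.9   34.3] yaw 7.31 bedxy err mm 15.1 2.51 tiltz [-0.0029 -0.0007] F [-13.   -3.1   8.7] T [-0.459  2.245  0.16 ] under-over-bed 0.1
time_s: 16.95
position: [0.5311, -0.201, 0.0343]
tcp_rot: [-0.001, 0.659, 0.752, -0.001]
wrist_force: [-15.6, -2.0, 11.4]
gripper_width: 0.244
grasp_force: 90.3
16.95 p [ 531.1 -201.    34.3] yaw 7.51 bedxy err mm 15.12 2.47 tiltz [-0.0035 -0.0007] F [-15.6  -2.   11.4] T [-0.429  2.558 -0.202] under-over-bed 0.1
25 [(np.uint8(166), np.uint8(168), np.uint8(177)), (np.uint8(164), np.uint8(168), np.uint8(173)), (np.uint8(166), np.uint8(171), np.uint8(176)), (np.uint8(169), np.uint8(171), np.uint8(177)), (np.uint8(168), np.uint8(168), np.uint8(174)), (np.uint8(163), np.uint8(169), np.uint8(178)), (np.uint8(155), np.uint8(157), np.uint8(166)), (np.uint8(111), np.uint8(108), np.uint8(110)), (np.uint8(40), np.uint8(21), np.uint8(2)), (np.uint8(75), np.uint8(46), np.uint8(26))]
60 
[... 1129 characters left out ...]
nt8(34), np.uint8(27)), (np.uint8(92), np.uint8(58), np.uint8(40)), (np.uint8(89), np.uint8(56), np.uint8(38)), (np.uint8(93), np.uint8(57), np.uint8(37)), (np.uint8(97), np.uint8(62), np.uint8(39)), (np.uint8(89), np.uint8(57), np.uint8(32))]
200 [(np.uint8(158), np.uint8(159), np.uint8(166)), (np.uint8(172), np.uint8(177), np.uint8(185)), (np.uint8(51), np.uint8(36), np.uint8(31)), (np.uint8(95), np.uint8(63), np.uint8(44)), (np.uint8(96), np.uint8(62), np.uint8(39)), (np.uint8(94), np.uint8(54), np.uint8(39)), (np.uint8(96), np.uint8(55), np.uint8(39)), (np.uint8(93), np.uint8(60), np.uint8(42)), (np.uint8(188), np.uint8(149), np.uint8(107)), (np.uint8(218), np.uint8(167), np.uint8(119))]
```

The frame edge lies against the fence all along the visible length; torque balances between the last two yaws. Set the middle, release, and retreat upward.

```bash
python3 -m inch '[[0,0,0.006,0,0,-0.015,1],[0,0,0.006,0,0,-0.015,1]]'; python3 chk.py; python3 -m inch '[[0,0,0,0,0,0,-0.1],[0,0,0,0,0,0,-0.1],[0,0,0,0,0,0,-0.1],[0,0,0,0,0,0,-0.1]]';python3 chk.py
```

```text
time_s: 17.3
position: [0.5311, -0.2009, 0.0344]
tcp_rot: [-0.001, 0.66, 0.751, -0.001]
wrist_force: [-13.7, -1.9, 8.8]
gripper_width: 0.246
grasp_force: 90.0
17.3 p [ 531.1 -200.9   34.4] yaw 7.41 bedxy err mm 15.13 2.5 tiltz [-0.0035 -0.0006] F [-13.7  -1.9   8.8] T [-0.434  2.484  0.013] under-over-bed 0.2
time_s: 17.8
position: [0.5331, -0.2003, 0.0347]
tcp_rot: [0.0, 0.66, 0.752, 0.0]
wrist_force: [-0.4, -0.4, -0.2]
gripper_width: 0.548
grasp_force: 0.0
17.8 p [ 533.1 -200.3   34.7] yaw 7.45 bedxy err mm 17.15 2.85 tiltz [0.0002 0.    ] F [-0.4 -0.4 -0.2] T [ 0.009 -0.042  0.019] under-over-bed 0.5
```

```bash
python3 -m inch '[[-0.07,-0.01,0.4,0,0,0,-0.1],[-0.07,-0.01,1.5,0,0,0,-0.1],[-0.07,-0.01,3,0,0,0,-0.1],[-0.07,-1,4.8,0,0,0,-0.1],[-0.07,-2,6,0,0,0,-0.1]]'; python3 -m inch '[[0,-1,0.2,0,0,0,-0.1],[0,-1.5,0.2,0,0,0,-0.1],[0,-1.5,0.2,0,0,0,-0.1],[0,-1.5,0.2,0,0,0,-0.1]]'
python3 - <<'E'
from h import *
import time
im=save('wrist','w9'); cm=imaging.camera_model('wrist')
r,m=rect('wrist','frame',.026);print(r,m.sum())
c,sn=np.cos(np.radians(7.12)),np.sin(np.radians(7.12))
# predicted fully home frame: stud centre +14 in bed x
a=np.array([.5311,-.2009])
g=cv2.cvtColor(im,cv2.COLOR_RGB2GRAY)
for fy in(-105,-75,0,75,105):
    row=[]
    for fx in np.arange(60,90,1.5):
        q=a+np.array([c*fx-sn*fy,sn*fx+c*fy])/1000
        u,v=proj('wrist',(*q,.026),cm); ui,vi=int(round(u)),int(round(v))
        row.append(int(g[vi,ui]) if 0<=ui<560 and 0<=vi<420 else -1)
    print(fy,row)
print(status.state()['wrist_force'],status.state()['position'])
E
```

```text
time_s: 18.42
position: [0.5311, -0.261, 0.2182]
tcp_rot: [0.001, 0.659, 0.752, 0.0]
wrist_force: [-0.8, -1.4, -1.5]
gripper_width: 0.553
grasp_force: 0.0
time_s: 18.92
position: [0.5308, -0.3038, 0.2202]
tcp_rot: [-0.001, 0.659, 0.752, 0.0]
wrist_force: [-0.2, -0.2, 0.4]
gripper_width: 0.551
grasp_force: 0.0
((532.6901245117188, -219.02786254882812), (143.2417449951172, 198.98269653320312), 7.505270481109619) 15506
-105 [166, 169, 165, 166, 164, 156, 158, 76, 40, 65, 69, 67, 65, 70, 57, 66, 150, 144, 148, 143]
-75 [168, 162, 160, 159, 159, 160, 162, 61, 49, 62, 61, 69, 67, 66, 61, 50, 140, 148, 148, 150]
0 [164, 163, 165, 151, 152, 156, 173, 81, 55, 68, 67, 73, 59, 68, 65, 142, 140, 144, 149, 152]
75 [154, 154, 153, 144, 140, 144, 162, 24, 53, 63, 57, 56, 54, 57, 42, 136, 139, 141, 139, 140]
105 [-1, -1, -1, -1, -1, -1, -1, -1, -1, -1, -1, -1, -1, -1, -1, -1, -1, -1, -1, -1]
[ 0.28273341  0.10117767 -0.08799021] [ 0.53098961 -0.30402871  0.22044817]
```

The frame edge meets the fence directly along the whole visible length, with no bed showing between. The force readings showed it seated evenly, and the gripper is clear. Handing in.

```bash
python3 -c "
from rig import order
print(order.hand_in())"
```

```text
the job is handed in; nothing more can be done
None
```

The frame is down over both studs, slid under their heads and pressed evenly against the fence with about 15 N, then released. I handed the job in after about 19 s with the gripper clear. I judged the final seating from wrist forces and pixel values, because the 10 picture views were already used.

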